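Set the filter knob and hold the analyser's inspection flap at the pointer

ROBOT

A 6-joint arm with a two-finger parallel gripper is mounted at the origin on the work surface. World frame = base frame: x ahead of the robot, y to its left, z up, the work surface at z = 0. Lengths are in m, angles in rad, forces in N, time in s.
With the tool pointing down it reaches from about 0.4 to 0.925 m from the base axis. Payload 3.4 kg.
Tool frame: the origin (TCP) lies at the very end of the fingers, on their centre line; the grasp point (between the pads) lies 19 mm behind it; y points along the fingers, z is the direction in which the jaws open and shut, and the axes are right-handed (so a half turn about y gives the same grasp; the last joint's range is limited). The gripper opens to 85 mm and grips with 20 to 120 N. Pads are 22 mm wide; open, the fingers measure 114 mm over their backs; the gripper's body (76 mm by 85 mm) begins 54 mm behind the grasp point. The pads swing forward as they close: fully open they stand 13 mm farther back than shut.
Start: joints at [-1.276, 0.307, 1.506, -0, 1.328, -0.073], TCP at [0.207, -0.537, 0.231] pointing down, gripper open.
Joint ranges: [-3.12, 3.12], [-1.05, 2.28], [0.14, 2.33], [-1.42, 4.57], [0.1, 2.73], [-2.68, 2.68]. Speed limits (rad/s): [2.57, 2.57, 3.14, 3.14, 3.14, 3.14].

INTERFACE

Orientations are given as a rotation vector (axis times angle).
In Python, from workcell import r, imaging gives the robot as it stands.
- The arm moves only by the tool move_arm, never from a script. Its argument "series" is a list that holds one entry, the list of rows, each a list of 7 numbers: the turn, a rotation vector about the tool's x, y, z in degrees, then the shift along the tool's x, y, z in m, then the finger opening in m, from 0 to 0.0854. A call has exactly 8 rows; each row is the pose to reach, as a shift and turn from the pose commanded when the call began, along the tool's axes at that moment; what a row does not reach only later rows make up. A row lasts 1/10 s, in which the tool goes at most 50 mm and 8.59 degrees, less where a joint would pass 70% of its speed; a pose out of reach is approached as far as the arm can. A call with a gripper value outside its range is refused whole. The fingers move at their own pace and stop on an object; the grip force is fixed at half the most. Time passes only in rows, so rows that repeat a pose let the fingers close, or fill a call up. It gives the time, the measured TCP pose, the force and the opening at its end, in the units of the state.
- r.get_state(): the state, without advancing time (a new reading comes with each control period).
- imaging.camera(name): name is "side" or "top" or "wrist"; returns (picture, depth): 420x560x3 uint8, red, green, blue; 420x560 float32, m along the optical axis (not along the pixel's ray), 0 where there is no reading.
- imaging.get_calibration(name): a dict with "fx", "fy", "cx", "cy" (pixels), "R" (3x3) and "t" (3): a world point X has camera coordinates R X + t; the wrist camera has in their place "tool_from_camera" (4x4, takes a point from camera to tool coordinates, whose origin is the TCP and whose axes are the tool frame's). Camera axes: x right, y down, z forward; pixel columns grow to the right and rows downward; lengths in m; the calibration is good to about 2 mm. A picture is of the moment at which its call begins: read the wrist's pose just before it. get_calibration takes no time and is no camera call.
- r.close_job(): hands the job in, once; it reports no verdict.
The state is a dict: "t": time; "q": joint angles; "dq": joint speeds; "tau": joint torques, N m; "tool_pos": TCP position; "orientation": TCP orientation; "contact_force": force on the tool from outside, world axes, zero at the start; "torque": the same for the moment, N m; "grip_width": finger opening in m.
Only numpy, scipy, OpenCV 4.12 (cv2) and the standard library are available. Lean on these libraries where they do the work, as an engineer would, in place of code of your own. Each camera call takes 0.05 s, during which the arm holds its last target. There are 200 camera calls.

TASK

Get the bench analyser ready for a look at its optics: first, with the blue inspection flap still shut, turn the black filter knob on the lamp module until its white line points at the red mark on the ring around it, and let go of it. Then raise the blue flap, which has a yellow handle, until it is in line with the red pointer beside it, and finish while still holding it up there with the gripper, because it falls shut by itself. Leave the red pointer, the ring with the red mark, the bottles and the vial rack where they are.

Things in the scene. Friction and masses are not known exactly. Their poses are not given: they have to be found in the camera images.
- knob_grip (a point): Grip point of the black filter knob on the lamp module: a bar 48 mm long, 14 mm wide, 40 mm high, with an upright turning axis. The point lies on the axis, 14 mm below the bar's top, 99 mm above the bench and 39 mm above the module's top. Its x axis runs along the bar towards the end with the white line; z is up.
- filter_knob (a joint): Angle of the knob (rad), growing anticlockwise seen from above; 0 when the white line points along the module's own +x. Free to turn from -1.6 to 1.2 with a little friction (0.05 N m); it stays where it is left.
- index_mark (a point): The red mark (14 x 7 mm) on the flat aluminium ring (80 mm across, 3 mm thick) around the foot of the knob, 34 mm from the knob's axis. Its x axis points from the knob's axis outward through the mark; z is up.
- index_ring (a joint): Angle of the ring with the red mark (rad), same zero and sense as the knob's: the knob is right when the two values are equal. The start leaves the knob 0.4 to 1.4 rad clockwise of the mark. Stiff; must not be moved.
- flap_hinge (a point): Middle of the hinge line of the analyser's flap, fixed, 114 mm above the bench. Axes: x towards the analyser's back (away from the robot), y along the hinge line, z up. The analyser's front face lies 130 mm from here towards -x. A quadrant and the red pointer stand beside the flap at y = -0.11 to -0.13 m and reach 180 mm from the hinge line and up to 265 mm above the bench.
- flap_handle (a point): Middle of the flap's yellow handle: a round bar 12 mm thick, parallel to the hinge line and 190 mm from it, 114 mm above the bench when shut. It is carried 60 mm beyond the flap's front edge by two 10 mm steel rods 55 mm either side of its middle, with open space before, behind and below. x axis from the bar to the hinge, y along the bar.
- flap (a joint): Angle of the blue flap (plate 130 mm long, 170 mm wide, 8 mm thick) in rad: 0 shut and level, growing as the handle swings up and back about the hinge line, to 1.5. The hinge is free; the flap (0.3 to 0.55 kg) falls shut when let go.
- pointer_tip (a point): Tip of the red pointer, a thin red arm beside the flap (at y = -0.114 m of the hinge point), turning on the same hinge line; the tip is 180 mm from the hinge line. The x axis points from the tip to the hinge line.
- pointer (a joint): Angle of the red pointer (rad), same zero and sense as the flap's: the flap is in line with it when the two values are equal. 0.5 to 0.95 at the start. Stiff; must not be moved.
- amber_bottle: Loose brown glass bottle, 68 mm across and 150 mm tall, on the other side of the analyser from the lamp module; origin under its centre. Leave alone.
- clear_bottle: Loose clear glass bottle with a green cap, 72 mm across and 170 mm tall, beside the analyser towards its back; origin under its centre. Leave alone.
- vial_rack: Loose white rack 60 x 160 x 30 mm with five vials, 80 mm tall in all, beside the analyser towards its back; origin under its centre. Leave alone.
- analyser: White box, 240 mm deep, 260 mm wide, 110 mm high, fixed to the bench; its back part is closed, its front part is the optics bay under the blue flap. Origin on the bench, 20 mm before the hinge line; x towards its back.
- lamp_module: White box 130 x 130 x 60 mm high with the knob on top, fixed to the bench to the left or the right of the analyser; origin under its centre, straight below the knob's axis.
Things that resemble listed ones, but are neither listed nor needed, are in the scene too. Several things have the shape of the lamp_module; the one meant has the colours described above.

How it is judged:
By the outcome, as a careful person would: the job done as asked, in the order asked, and still so for the second after the job is handed in, while the arm keeps its last pose, push and grip.
It also fails if it takes over 58 s, if anything falls off the work surface, if the arm or the gripper's body presses on something with over 40 N, if the wrist force passes 120 N, or if a joint passes its speed limit or range.

## Working session

There is one attempt and no reset: what is moved stays moved. The work goes in short steps, Python scripts to look and compute and a tool call to move; the robot and the scene stay as the last step left them, time stands still between calls to the robot, and variables do not carry over. Pictures are saved under pics/ and viewed, about 8 in all and at most 12, crops included, and the job is handed in when it is done.

Besides the shell and the picture viewer there is one more tool, called after "Emit:" as a command line: name --argument value ..., lists and objects as JSON in quotes. move_arm: Moves the arm, as the interface text tells. Its arguments: {"type":"object","properties":{"series":{"type":"array","items":{"type":"array","items":{"type":"array","items":{"type":"number"}}}}},"required":["series"]}

```bash
ls; mkdir -p pics; cat > h.py <<'E'
import numpy as np, cv2
from scipy.spatial.transform import Rotation as Ro
from workcell import r, imaging
def snap(n):
    s=r.get_state(); p,d=imaging.camera(n); c=imaging.get_calibration(n)
    if n=="wrist":
        T=np.eye(4); T[:3,:3]=Ro.from_rotvec(s['orientation']).as_matrix(); T[:3,3]=s['tool_pos']
        M=np.linalg.inv(T@np.array(c['tool_from_camera'])); R,t=M[:3,:3],M[:3,3]
    else: R,t=np.array(c['R']),np.array(c['t'])
    K=np.array([[c['fx'],0,c['cx']],[0,c['fy'],c['cy']],[0,0,1]])
    np.savez('last_'+n,p=p,d=d,R=R,t=t,K=K); return p,d,R,t,K
def load(n):
    z=np.load('last_'+n+'.npz'); return [z[k] for k in 'pdRtK']
def cloud(d,R,t,K):
    v,u=np.mgrid[:d.shape[0],:d.shape[1]]
    c=np.stack([(u-K[0,2])/K[0,0]*d,(v-K[1,2])/K[1,1]*d,d],-1)
    return (c-t)@R
def onplane(uv,z,R,t,K):
    ray=R.T@np.linalg.solve(K,[uv[0],uv[1],1]); o=-R.T@t
    return o+ray*(z-o[2])/ray[2]
def proj(X,R,t,K):
    c=K@(R@np.asarray(X)+t); return c[:2]/c[2]
def save(p,n): cv2.imwrite('pics/'+n,p[...,::-1])
E
python3 - <<'E'
from h import *
a=snap('top');b=snap('side')
save(a[0],'top0.png');save(b[0],'side0.png')
s=r.get_state();print({k:np.round(v,3) for k,v in s.items()}, Ro.from_rotvec(s['orientation']).as_matrix().round(3))
for x in(a,b):print(x[2].round(3),x[3].round(3),x[4].round(1))
E
```

```text
pics
{'t': np.float64(0.1), 'q': array([-1.276,  0.307,  1.508,  0.   ,  1.328, -0.073]), 'dq': array([ 0.001, -0.   , -0.003, -0.001,  0.002,  0.001]), 'tau': array([ 1.0000e-03, -4.5853e+01, -2.5261e+01,  0.0000e+00,  6.0000e-03,
       -0.0000e+00]), 'tool_pos': array([ 0.207, -0.536,  0.231]), 'orientation': array([-0.376,  2.023, -2.019]), 'contact_force': array([-0.394,  0.436,  0.288]), 'torque': array([0.027, 0.026, 0.056]), 'grip_width': np.float64(0.085)} [[-0.933 -0.     0.36 ]
 [-0.36   0.002 -0.933]
 [-0.    -1.    -0.002]]
[[-0.02  -1.     0.008]
 [-0.998  0.019 -0.066]
 [ 0.066 -0.009 -0.998]] [-0.094  0.501  1.518] [[541.5   0.  280.6]
 [  0.  541.5 208.5]
 [  0.    0.    1. ]]
[[-0.963 -0.271 -0.005]
 [-0.196  0.708 -0.679]
 [ 0.187 -0.652 -0.735]] [0.468 0.247 1.411] [[454.3   0.  274. ]
 [  0.  454.3 212.4]
 [  0.    0.    1. ]]
```

View pics/top0.png

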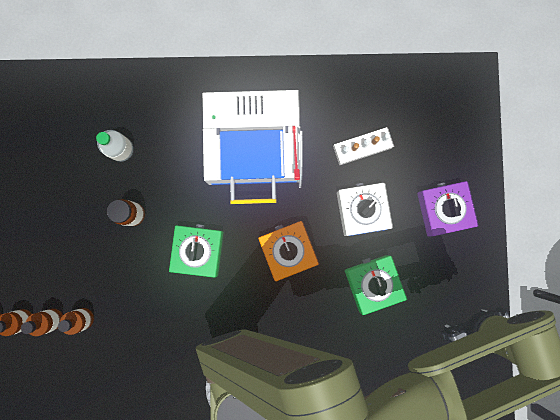

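View pics/side0.png

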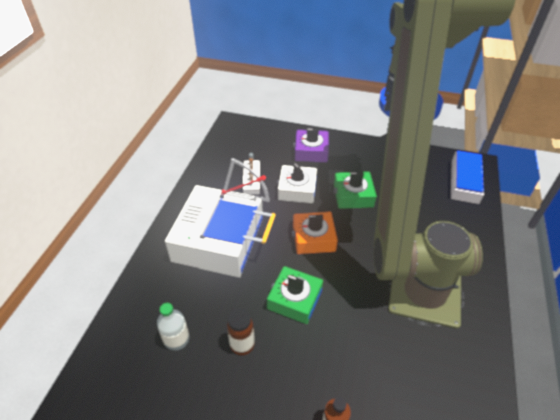

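The top view shows the analyser at (252,140), its blue flap and yellow handle at (253,201), and the red pointer at (297,155).

Knob modules that could be confused in the top view: white (366,209), purple (448,208), green (195,251), green (377,286) and orange (289,250). The description calls for a white box, so I choose (366,209). I'll check it in one close crop and measure the rest.

```bash
python3 - <<'E'
from h import *
p,d,R,t,K=load('top')
c=p[170:250,325:405]; save(cv2.resize(c,(560,560),interpolation=cv2.INTER_CUBIC),'crop1.png')
X=cloud(d,R,t,K); hsv=cv2.cvtColor(p,cv2.COLOR_RGB2HSV)
def m(lo,hi,box):
    k=cv2.inRange(hsv,lo,hi)>0; b=np.zeros_like(k); b[box[1]:box[3],box[0]:box[2]]=1; return k&b
red=m((0,120,90),(6,255,255),(335,180,400,240))|m((172,120,90),(180,255,255),(335,180,400,240))
v,u=np.nonzero(red);print('red',len(u),u.mean(),v.mean(),onplane((u.mean(),v.mean()),.063,R,t,K))
# module top plane
wm=(abs(X[...,2]-.06)<.006)&m((0,0,150),(180,60,255),(335,178,398,240))
print('module rect',cv2.minAreaRect(X[wm][:,:2].astype(np.float32)))
kn=(X[...,2]>.085)&(d>0);b=np.zeros_like(kn);b[180:240,335:400]=1;kn&=b
print('knob',kn.sum(),X[kn].mean(0),cv2.minAreaRect(X[kn][:,:2].astype(np.float32)))
ye=m((22,120,100),(34,255,255),(220,185,290,215));v,u=np.nonzero(ye);rc=cv2.minAreaRect(np.stack([u,v],1).astype(np.float32));print('handle px',rc,X[ye].mean(0), [onplane(q,.12,R,t,K).round(4) for q in cv2.boxPoints(rc)])
bl=m((105,120,80),(125,255,255),(205,120,305,190));print('blue',cv2.minAreaRect(X[bl][:,:2].astype(np.float32)),np.median(X[bl],0))
rp=m((0,130,90),(6,255,255),(285,100,310,190))|m((172,130,90),(180,255,255),(285,100,310,190));q=X[rp];print('ptr',len(q));print(q[::max(1,len(q)//12)].round(3))
bx=(X[...,2]>.1)&(X[...,2]<.118)&m((0,0,150),(180,60,255),(195,85,305,190));print('analyser',cv2.minAreaRect(X[bx][:,:2].astype(np.float32)))
E
```

```text
red 10 361.1 197.0 [ 0.52365554 -0.32588152  0.063     ]
module rect ((0.49177122116088867, -0.3360549509525299), (0.12888120114803314, 0.13071700930595398), 7.986344814300537)
knob 112 [ 0.49114888 -0.33455113  0.11008296] ((0.4913252890110016, -0.3360725939273834), (0.014433341100811958, 0.04882311820983887), 45.91929626464844)
handle px ((252.51907348632812, 200.95753479003906), (3.954901695251465, 45.085880279541016), 87.61405944824219) [ 0.51389947 -0.03031314  0.11894695] [array([0.5178, 0.0306, 0.12  ]), array([ 0.5205, -0.0886,  0.12  ]), array([ 0.51  , -0.0888,  0.12  ]), array([0.5073, 0.0303, 0.12  ])]
blue ((0.5689446926116943, -0.027875825762748718), (0.227281853556633, 0.30036166310310364), 75.85577392578125) [ 0.63609432 -0.02585944  0.11773919]
ptr 121
[[ 0.712 -0.14   0.122]
 [ 0.699 -0.143  0.12 ]
 [ 0.67  -0.141  0.145]
 [ 0.652 -0.141  0.156]
 [ 0.637 -0.14   0.169]
 [ 0.617 -0.142  0.181]
 [ 0.602 -0.141  0.191]
 [ 0.585 -0.137  0.208]
 [ 0.58  -0.138  0.205]
 [ 0.574 -0.14   0.213]
 [ 0.568 -0.142  0.219]
 [ 0.563 -0.149  0.221]
 [ 0.558 -0.149  0.218]]
analyser ((0.6801298260688782, -0.02739766240119934), (0.27130842208862305, 0.25973501801490784), 0.4054165482521057)
```

View pics/crop1.png

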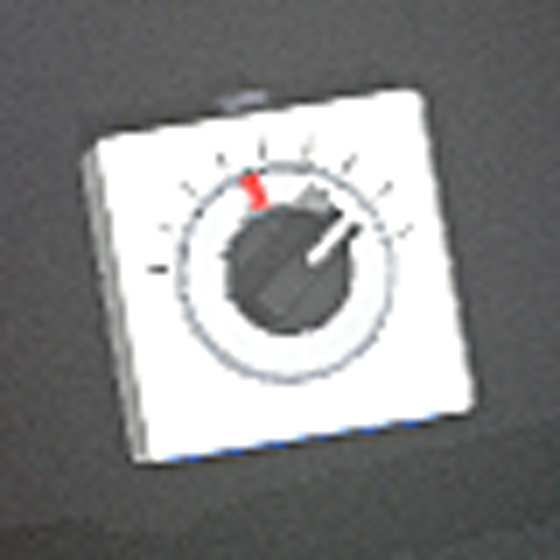

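The crop confirms it: white module, black knob, white line at crop (335,235) pointing up-right, and red mark at (255,190). That puts the line at about -44° and the mark at about +17°. I'll move above the knob with the jaws across the bar and take a wrist close-up.

Emit:
move_arm --series '[[[0, 8.1, 0, -0.042, -0.0025, -0.0107, 0.0854], [0, 16.2, 0, -0.084, -0.005, -0.0214, 0.0854], [0, 24.3, 0, -0.127, -0.0075, -0.0321, 0.0854], [0, 32.5, 0, -0.169, -0.01, -0.0428, 0.0854], [0, 40.6, 0, -0.211, -0.0125, -0.0535, 0.0854], [0, 48.7, 0, -0.254, -0.015, -0.0642, 0.0854], [0, 56.9, 0, -0.296, -0.0175, -0.0749, 0.0854], [0, 65, 0, -0.338, -0.02, -0.0856, 0.0854]]]'

```text
t: 0.9
tool_pos: [0.4924, -0.3337, 0.251]
orientation: [-0.718, -1.768, 1.768]
contact_force: [0.4, -0.9, 1.1]
grip_width: 0.0858
```

```bash
cat >> h.py <<'E'
def go(pos,M):
    s=r.get_state(); A=Ro.from_rotvec(s['orientation']).as_matrix()
    print('t',round(float(s['t']),2),'pos',s['tool_pos'].round(4),'turn',np.degrees(Ro.from_matrix(A.T@M).as_rotvec()).round(2),'shift',(A.T@(np.array(pos)-s['tool_pos'])).round(4),'q',s['q'].round(2))
def down(a):
    z=np.array([np.cos(a),np.sin(a),0]);y=np.array([0,0,-1.]);return np.stack([np.cross(y,z),y,z],1)
E
python3 - <<'E'
from h import *
w=snap('wrist');save(w[0],'w1.png')
go((.4915,-.3355,.080),down(np.radians(-134)))
print(imaging.get_calibration('wrist')['tool_from_camera'])
print(proj((.4915,-.3355,.113),*w[2:]))
E
```

```text
t 0.95 pos [ 0.4984 -0.3297  0.2514] turn [ 0.38 -0.54 -0.08] shift [0.0011 0.1713 0.0101] q [-0.66  0.32  1.43  0.01  1.39  1.69]
[[ 1.20978706e-03  9.54216192e-01  2.99115356e-01 -7.58668835e-02]
 [-5.87762488e-04 -2.99114845e-01  9.54216938e-01 -1.43307523e-01]
 [ 9.99999095e-01 -1.33020809e-03  1.98987215e-04 -1.04809718e-04]
 [ 0.00000000e+00  0.00000000e+00  0.00000000e+00  1.00000000e+00]]
[280.30434558 196.18926277]
```

View pics/w1.png

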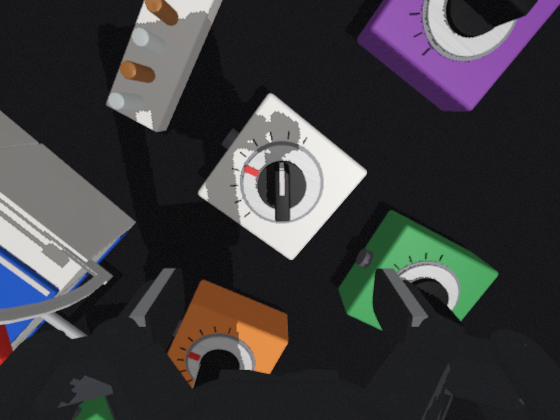

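The wrist view shows the white module at (282,180): ring centre about (282,184), white line end at (282,165), red mark at (251,171). The arm was still moving in that frame, so I'll measure from a settled one.

```bash
cat > meas.py <<'E'
from h import *
for _ in range(3): imaging.camera('wrist')
p,d,R,t,K=snap('wrist'); s=r.get_state(); print('dq',np.abs(s['dq']).max())
X=cloud(d,R,t,K);hsv=cv2.cvtColor(p,cv2.COLOR_RGB2HSV)
A=np.array([.4915,-.3355])
near=(np.hypot(X[...,0]-A[0],X[...,1]-A[1])<.045)
kn=near&(X[...,2]>.104)&(d>0)
rc=cv2.minAreaRect(X[kn][:,:2].astype(np.float32));print('knob top',rc)
b=cv2.boxPoints(rc);e=[b[1]-b[0],b[2]-b[1]];e=max(e,key=np.linalg.norm);print('bar ang mod180',np.degrees(np.arctan2(e[1],e[0])))
red=near&(hsv[...,1]>130)&((hsv[...,0]<7)|(hsv[...,0]>172))&(hsv[...,2]>80)
v,u=np.nonzero(red);m=onplane((u.mean(),v.mean()),.0635,R,t,K);print('mark',len(u),u.mean(),v.mean(),m)
wl=kn&(hsv[...,2]>140)&(hsv[...,1]<70);v,u=np.nonzero(wl)
if len(u)>3:
    P=np.array([onplane(q,.113,R,t,K)[:2] for q in zip(u,v)]);f=cv2.fitLine(P.astype(np.float32),cv2.DIST_L2,0,.01,.01).ravel();print('line',len(u),P.mean(0),np.degrees(np.arctan2(f[1],f[0])))
# ring circle fit: ring outline by height >.0615 & <.067
rg=near&(abs(X[...,2]-.063)<.0012);print('ring enclosing',cv2.minEnclosingCircle(X[rg][:,:2].astype(np.float32)))
for C in (np.array(rc[0]),A): print('mark ang',np.degrees(np.arctan2(*(m[:2]-C)[::-1])),np.linalg.norm(m[:2]-C))
E
python3 meas.py; python3 -c "
from h import *
go((.4915,-.3355,.080),down(np.radians(-134)))"
```

```text
dq 0.02758229383968835
knob top ((0.49232208728790283, -0.33533787727355957), (0.08841220289468765, 0.04891235753893852), 38.41679000854492)
bar ang mod180 38.4168
mark 87 250.19540229885058 170.02298850574712 [ 0.52243161 -0.32403589  0.0635    ]
line 131 [ 0.4996696  -0.34529154] -43.61919
ring enclosing ((0.49146568775177, -0.33551108837127686), 0.045063506811857224)
mark ang 20.57425282318391 0.03216081776389796
mark ang 20.336096881972505 0.03298772860635926
t 1.15 pos [ 0.4909 -0.3349  0.2507] turn [-0.05  0.21  0.08] shift [-1.100e-03  1.707e-01 -1.000e-04] q [-0.67  0.32  1.43 -0.    1.39  1.67]
```

The line sits at about -43.6°, but the mark's angle depends on the axis (17–21°). I'll fix the axis in the same view and plane, using the module's top outline and the ring's inner and outer edges.

```bash
python3 - <<'E'
from h import *
for n in ('wrist','top'):
    p,d,R,t,K=load(n);X=cloud(d,R,t,K);hsv=cv2.cvtColor(p,cv2.COLOR_RGB2HSV)
    A=np.array([.4915,-.3355]);rad=np.hypot(X[...,0]-A[0],X[...,1]-A[1])
    mod=((rad<.1)&(X[...,2]>.055)&(X[...,2]<.07)&(hsv[...,1]<60)&(hsv[...,2]>60)).astype(np.uint8)
    mod=cv2.morphologyEx(mod,cv2.MORPH_CLOSE,np.ones((5,5)))
    c=max(cv2.findContours(mod,0,1)[0],key=cv2.contourArea).reshape(-1,2)
    P=np.array([onplane(q,.06,R,t,K)[:2] for q in c],np.float32);rc=cv2.minAreaRect(P);print(n,'module',rc)
    # radial edge profile for ring outline about projected centre
    g=cv2.GaussianBlur(cv2.cvtColor(p,cv2.COLOR_RGB2GRAY),(3,3),0).astype(np.float32)
    C=np.array(rc[0])
    for it in range(4):
        E=[]
        for a in np.radians(np.arange(0,360,5)):
            rr=np.arange(.036,.0445,.0004)
            uv=np.array([proj((C[0]+q*np.cos(a),C[1]+q*np.sin(a),.0625),R,t,K) for q in rr],np.float32)
            val=cv2.remap(g,uv[:,0].reshape(1,-1),uv[:,1].reshape(1,-1),cv2.INTER_LINEAR).ravel()
            i=val.argmin()
            if 0<i<len(rr)-1: E.append(C+rr[i]*np.array([np.cos(a),np.sin(a)]))
        E=np.array(E,np.float32); s=np.linalg.lstsq(np.c_[2*E,np.ones(len(E))],(E**2).sum(1),rcond=None)[0]; C=s[:2]
    print(' ring',len(E),C,np.sqrt(s[2]+C@C))
    red=(rad<.045)&(hsv[...,1]>120)&((hsv[...,0]<7)|(hsv[...,0]>172))&(hsv[...,2]>80)
    v,u=np.nonzero(red);m=onplane((u.mean(),v.mean()),.063,R,t,K)[:2]
    for c in (np.array(rc[0]),C):print('  mark',np.degrees(np.arctan2(*(m-c)[::-1])),np.linalg.norm(m-c))
    if n=='wrist':
        Pm=np.array([onplane(q,.063,R,t,K)[:2] for q in zip(u,v)],np.float32);print('  mark rect',cv2.minAreaRect(Pm))
E
```

```text
wrist module ((0.4905991852283478, -0.3369108736515045), (0.1288418173789978, 0.12884607911109924), 8.037363052368164)
 ring 69 [ 0.49065119 -0.33674801] 0.04163270111142359
  mark 22.190979944171747 0.03433897238951634
  mark 21.971429002337082 0.03422956030625758
  mark rect ((0.5223117470741272, -0.3238900601863861), (0.014121564105153084, 0.006539414171129465), 19.213274002075195)
top module ((0.4917546212673187, -0.33556807041168213), (0.12894318997859955, 0.1302451491355896), 7.99519681930542)
 ring 69 [ 0.49157471 -0.33689491] 0.04148112476854674
  mark 17.010022536963064 0.033038515653040335
  mark 19.083038087491403 0.033620713445243915
```

Using the same view, the mark is at about 21.8° and the line at -43.6°, so the knob needs about +65.4°. Now I descend and grip.

Emit:
move_arm --series '[[[0, 0, 0, -0.0005, 0.03, 0.001, 0.0854], [0, 0, 0, -0.001, 0.06, 0.001, 0.0854], [0, 0, 0, -0.001, 0.09, 0.001, 0.0854], [0, 0, 0, -0.001, 0.12, 0.001, 0.0854], [0, 0, 0, -0.001, 0.145, 0.001, 0.0854], [0, 0, 0, -0.001, 0.16, 0.001, 0.0854], [0, 0, 0, -0.001, 0.171, 0.001, 0.06], [0, 0, 0, -0.001, 0.171, 0.001, 0.03]]]'

```text
t: 1.95
tool_pos: [0.4893, -0.3367, 0.0787]
orientation: [-0.712, -1.771, 1.77]
contact_force: [-0.8, -0.7, 0.6]
grip_width: 0.0591
```

Emit:
move_arm --series '[[[0, 0, 0, 0, 0, 0, 0.005], [0, 0, 0, 0, 0, 0, 0.005], [0, 0, 0, 0, 0, 0, 0.005], [0, 0, 0, 0, 0, 0, 0.005], [0, 0, 0, 0, 0, 0, 0.005], [0, 0, 0, 0, 0, 0, 0.005], [0, 0, 0, 0, 0, 0, 0.005], [0, 0, 0, 0, 0, 0, 0.005]]]'

```text
t: 2.75
tool_pos: [0.4917, -0.3374, 0.0816]
orientation: [-0.716, -1.772, 1.775]
contact_force: [-3.9, -1.8, 6.0]
grip_width: 0.0129
```

```bash
python3 -c "
from h import *
s=r.get_state();print(s['grip_width'],s['contact_force'],s['torque'])
go((.491,-.3365,.080),down(np.radians(21.8-90)))"
```

```text
0.012887802411874951 [-3.9479165  -1.7689223   6.02124023] [-0.25145407  0.32046734 -0.0020005 ]
t 2.75 pos [ 0.4917 -0.3374  0.0816] turn [ -0.11 -65.7   -0.1 ] shift [ 0.0012  0.0016 -0.0002] q [-0.67  0.48  1.65 -0.    1.01  1.67]
```

Gripped at 12.9 mm with small forces. Turning the knob anticlockwise, which is negative about tool y.

Emit:
move_arm --series '[[[0, -8.2, 0, 0, 0, 0, 0.005], [0, -16.4, 0, 0, 0, 0, 0.005], [0, -24.6, 0, 0, 0, 0, 0.005], [0, -32.8, 0, 0, 0, 0, 0.005], [0, -41, 0, 0, 0, 0, 0.005], [0, -49.2, 0, 0, 0, 0, 0.005], [0, -57.4, 0, 0, 0, 0, 0.005], [0, -65.5, 0, 0, 0, 0, 0.005]]]'

```text
t: 3.55
tool_pos: [0.4918, -0.3367, 0.0816]
orientation: [-0.388, 2.011, -2.013]
contact_force: [-2.4, 0.5, 6.4]
grip_width: 0.0132
```

Emit:
move_arm --series '[[[0, 0, 0, 0, 0, 0, 0.005], [0, 0, 0, 0, 0, 0, 0.005], [0, 0, 0, 0, 0, 0, 0.005], [0, 0, 0, 0, 0, 0, 0.0854], [0, 0, 0, 0, 0, 0, 0.0854], [0, 0, 0, 0, 0, 0, 0.0854], [0, 0, 0, 0, 0, 0, 0.0854], [0, 0, 0, 0, 0, 0, 0.0854]]]'

```text
t: 4.35
tool_pos: [0.4913, -0.3365, 0.0801]
orientation: [-0.384, 2.016, -2.015]
contact_force: [1.2, 0.5, -0.2]
grip_width: 0.0837
```

Emit:
move_arm --series '[[[0, 0, 0, 0, -0.02, 0, 0.0854], [0, 0, 0, 0, -0.045, 0, 0.0854], [0, 0, 0, 0, -0.075, 0, 0.0854], [0, 0, 0, 0, -0.105, 0, 0.0854], [0, 0, 0, 0, -0.135, 0, 0.0854], [0, 0, 0, 0, -0.16, 0, 0.0854], [0, 0, 0, 0, -0.17, 0, 0.0854], [0, 0, 0, 0, -0.17, 0, 0.0854]]]'

```text
t: 5.15
tool_pos: [0.4921, -0.3372, 0.2518]
orientation: [-0.382, 2.012, -2.017]
contact_force: [0.4, 1.0, 0.1]
grip_width: 0.0854
```

```bash
python3 meas.py; python3 - <<'E'
from h import *
p,d,R,t,K=load('wrist');go((.491,-.3365,.08),down(np.radians(21.8-90)))
u,v=proj((.491,-.336,.09),R,t,K).astype(int);c=p[max(0,v-60):v+60,u-80:u+80];save(cv2.resize(c,None,fx=4,fy=4,interpolation=cv2.INTER_CUBIC),'w2.png')
E
```

```text
dq 0.0031780958408024456
knob top ((0.49068254232406616, -0.3352018892765045), (0.048461686819791794, 0.08894942700862885), 16.355344772338867)
bar ang mod180 -73.64467
mark 85 280.45882352941175 152.42352941176472 [ 0.52216578 -0.3246733   0.0635    ]
line 135 [ 0.50186524 -0.33225289] 23.97488
ring enclosing ((0.4914873540401459, -0.3355659544467926), 0.04501211643218994)
mark ang 18.490903701598235 0.03319706544998811
mark ang 19.445817592338646 0.032520873400124904
t 5.35 pos [ 0.4905 -0.3359  0.2483] turn [ 0.18 -0.23  0.1 ] shift [-0.0006  0.1683  0.0013] q [-0.67  0.32  1.44  0.    1.39  0.52]
```

View pics/w2.png

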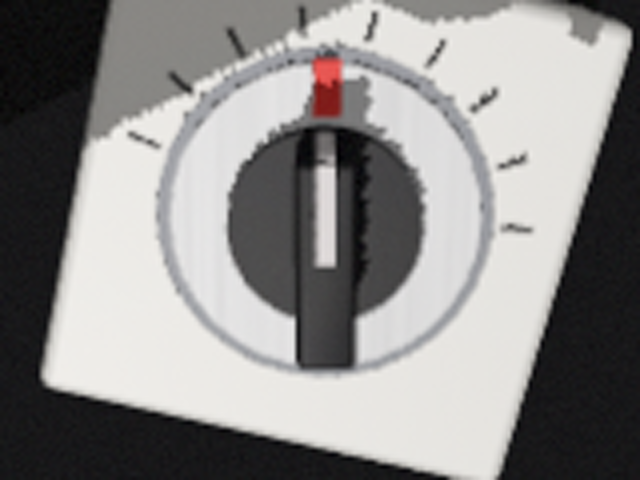

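The line (crop 326,130 to 325,265) points straight at the red mark (crop 327,87), within about 1°. Now I'll measure the hinge, handle and pointer, and recheck the knob numerically.

```bash
cat > ptr.py <<'E'
from h import *
for n in ('top','side'):
    p,d,R,t,K=snap(n);X=cloud(d,R,t,K);hsv=cv2.cvtColor(p,cv2.COLOR_RGB2HSV)
    H,S,V=hsv[...,0],hsv[...,1],hsv[...,2]
    reg=(d>0)&(abs(X[...,1]+.14)<.03)&(X[...,0]>.5)&(X[...,0]<.74)&(X[...,2]>.1)
    q=X[reg&(S>130)&((H<7)|(H>172))&(V>80)]
    f=cv2.fitLine(q[:,[0,2]].astype(np.float32),cv2.DIST_HUBER,0,.01,.01).ravel()
    a=np.degrees(np.arctan(-f[1]/f[0]));tip=q[q[:,0].argsort()[:6]].mean(0)
    print(n,'ptr n',len(q),'slope',a,'line z at x=.704:',f[3]+(.704-f[2])*f[1]/f[0],'tip',tip,'ymed',np.median(q[:,1]))
    y=X[(d>0)&(H>22)&(H<34)&(S>120)&(abs(X[...,0]-.52)<.08)&(abs(X[...,1]+.03)<.08)&(X[...,2]>.09)]
    if len(y):
        g=cv2.fitLine(y[:,:2].astype(np.float32),cv2.DIST_HUBER,0,.01,.01).ravel();print('  handle',len(y),y.mean(0),'z',np.percentile(y[:,2],[5,50,95]),'dir',np.degrees(np.arctan(g[0]/g[1])),'y',np.percentile(y[:,1],[1,99]))
    w=X[(d>0)&(abs(X[...,2]-.112)<.006)&(S<50)&(V>120)&(X[...,0]>.7)&(X[...,0]<.85)&(abs(X[...,1]+.027)<.14)]
    if len(w): print('  back part',cv2.minAreaRect(w[:,:2].astype(np.float32)),w[:,0].max(),w[:,1].min(),w[:,1].max())
E
python3 ptr.py; python3 - <<'E'
from h import *
s=r.get_state();z=np.load('last_wrist.npz');p,d,R,t,K=[z[k] for k in 'pdRtK']
hsv=cv2.cvtColor(p,cv2.COLOR_RGB2HSV);X=cloud(d,R,t,K)
wl=(X[...,2]>.104)&(hsv[...,2]>140)&(hsv[...,1]<70)&(np.hypot(X[...,0]-.491,X[...,1]+.336)<.03)
n,l,st,_=cv2.connectedComponentsWithStats(wl.astype(np.uint8));print(st[1:])
i=1+st[1:,4].argmax();v,u=np.nonzero(l==i);P=np.array([onplane(q,.113,R,t,K)[:2] for q in zip(u,v)],np.float32);print(cv2.minAreaRect(P),P.mean(0))
go((.47,-.03,.25),None if 0 else Ro.from_euler('y',-20,degrees=True).as_matrix()@down(0))
print((Ro.from_euler('y',-20,degrees=True).as_matrix()@down(0)).round(3))
E
```

```text
top ptr n 119 slope 35.442036 line z at x=.704: 0.120326415 tip [ 0.5586097  -0.14484314  0.21841305] ymed -0.14231827914083553
  handle 165 [ 0.51416495 -0.03193152  0.1189339 ] z [0.11358113 0.11874207 0.12456186] dir -0.6415981 y [-0.08855802  0.02787472]
  back part ((0.7568314075469971, -0.026917800307273865), (0.11522319167852402, 0.2593270540237427), 0.5915324687957764) 0.8151142770642615 -0.15702240595964634 0.10322042492793372
side ptr n 57 slope 35.76131 line z at x=.704: 0.118370116 tip [ 0.55682171 -0.14000412  0.22122253] ymed -0.13912761428006207
  handle 83 [ 0.51256528 -0.02558995  0.11917017] z [0.11564165 0.11904469 0.12247372] dir -0.93492746 y [-0.08336887  0.03166608]
  back part ((0.7565152049064636, -0.02460208535194397), (0.11271925270557404, 0.26241251826286316), 0.07996825128793716) 0.8129347814467897 -0.15585408948994 0.10653250345296117
[[278 170   5  28 133]
 [288 210   1   1   1]
 [287 223   1   1   1]]
((0.5026877522468567, -0.3317882716655731), (0.0241837278008461, 0.0035498442593961954), 21.549604415893555) [ 0.5022403 -0.3319971]
t 5.45 pos [ 0.4907 -0.336   0.2486] turn [ 17.75 -67.71  11.93] shift [-0.0933 -0.0008 -0.2922] q [-0.67  0.32  1.44 -0.    1.39  0.52]
[[ 0.     0.342  0.94 ]
 [-1.     0.     0.   ]
 [ 0.    -0.94   0.342]]
```

The knob line reads 21.5° and the mark 21.8°, so the knob is done. The pointer is at about 35.6° (0.62 rad). The hinge is at x≈0.7035 and the handle at (0.5135,-0.029,0.114). Moving to a spot in front of and above the handle, tilted 20° forward.

Emit:
move_arm --series '[[[2.1, -8, 1.4, -0.008, -0.004, -0.036, 0.05], [4.2, -16, 2.8, -0.016, -0.008, -0.072, 0.05], [6.3, -24, 4.2, -0.024, -0.012, -0.11, 0.05], [8.4, -32, 5.6, -0.032, -0.016, -0.15, 0.05], [10.5, -40, 7, -0.04, -0.02, -0.19, 0.05], [12.6, -48.2, 8.5, -0.048, -0.024, -0.23, 0.05], [14.8, -56.4, 9.9, -0.056, -0.028, -0.27, 0.05], [16.6, -63.3, 11.2, -0.065, -0.031, -0.303, 0.05]]]'

```text
t: 6.25
tool_pos: [0.4386, -0.0289, 0.2806]
orientation: [-0.926, 1.011, -1.401]
contact_force: [-0.4, -0.8, -0.5]
grip_width: 0.05
```

```bash
python3 - <<'E'
from h import *
for _ in range(4): imaging.camera('wrist')
p,d,R,t,K=snap('wrist');save(p,'w3.png')
M=Ro.from_euler('y',-20,degrees=True).as_matrix()@down(0)
X=cloud(d,R,t,K);hsv=cv2.cvtColor(p,cv2.COLOR_RGB2HSV);H,S=hsv[...,0],hsv[...,1]
y=X[(d>0)&(H>22)&(H<34)&(S>120)&(abs(X[...,0]-.52)<.06)&(abs(X[...,1]+.03)<.09)&(X[...,2]>.1)]
if len(y)>5:
    g=cv2.fitLine(y[:,:2].astype(np.float32),cv2.DIST_HUBER,0,.01,.01).ravel();print('handle',len(y),y.mean(0),'dir',np.degrees(np.arctan(g[0]/g[1])),'y',np.percentile(y[:,1],[1,99]),np.percentile(y[:,2],[5,50,95]))
go((.5135,-.029,.114)+M@[0,.019,0],M)
E
```

```text
handle 248 [ 0.51212087 -0.06215961  0.1201203 ] dir 1.0404744 y [-0.08826871  0.0110832 ] [0.11836525 0.1202573  0.12154744]
t 6.5 pos [ 0.4406 -0.0312  0.2812] turn [ 0.99 -4.39  0.87] shift [-0.0062  0.2007  0.0145] q [-0.21 -0.1   1.9   0.06  1.01 -0.16]
```

View pics/w3.png

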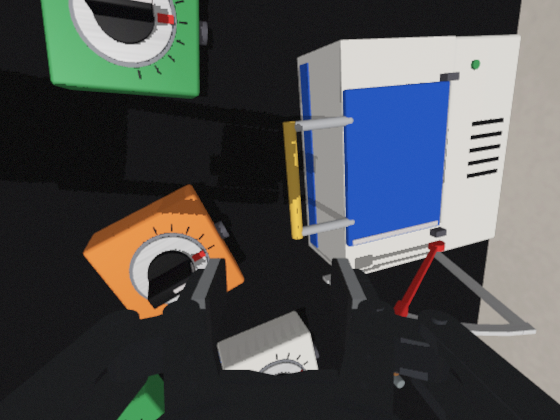

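The handle is at (294,180) with the rods at (325,125) and (325,228). The red pointer at (420,280) and the white quadrant beside it are clear of the approach. Aligning and approaching.

Emit:
move_arm --series '[[[0.3, -1.5, 0.3, -0.002, 0.025, 0.005, 0.05], [0.6, -3, 0.6, -0.004, 0.05, 0.01, 0.05], [1, -4.4, 0.9, -0.006, 0.08, 0.0145, 0.05], [1, -4.4, 0.9, -0.006, 0.11, 0.0145, 0.05], [1, -4.4, 0.9, -0.006, 0.13, 0.0145, 0.05], [1, -4.4, 0.9, -0.006, 0.14, 0.0145, 0.05], [1, -4.4, 0.9, -0.006, 0.14, 0.0145, 0.05], [1, -4.4, 0.9, -0.006, 0.14, 0.0145, 0.05]]]'

```text
t: 7.3
tool_pos: [0.5006, -0.0287, 0.1539]
orientation: [-0.947, 0.949, -1.354]
contact_force: [0.3, -0.6, 0.9]
grip_width: 0.0503
```

```bash
python3 - <<'E'
from h import *
M=Ro.from_euler('y',-20,degrees=True).as_matrix()@down(0)
go((.5135,-.029,.114)+M@[0,.019,0],M)
E
```

```text
t 7.3 pos [ 0.5006 -0.0287  0.1539] turn [-0.03 -0.03 -0.03] shift [ 0.0004  0.0609 -0.0016] q [-0.19  0.15  2.04  0.11  0.62 -0.27]
```

Emit:
move_arm --series '[[[0, 0, 0, 0, 0.015, -0.001, 0.05], [0, 0, 0, 0, 0.03, -0.001, 0.05], [0, 0, 0, 0, 0.045, -0.001, 0.05], [0, 0, 0, 0, 0.055, -0.001, 0.05], [0, 0, 0, 0, 0.061, -0.001, 0.05], [0, 0, 0, 0, 0.061, -0.001, 0.05], [0, 0, 0, 0, 0.061, -0.001, 0.04], [0, 0, 0, 0, 0.061, -0.001, 0.03]]]'

```text
t: 8.1
tool_pos: [0.5203, -0.028, 0.0967]
orientation: [-0.947, 0.947, -1.354]
contact_force: [-0.0, 0.6, 0.3]
grip_width: 0.0299
```

Emit:
move_arm --series '[[[0, 0, 0, 0, 0, 0, 0.02], [0, 0, 0, 0, 0, 0, 0.01], [0, 0, 0, 0, 0, 0, 0.003], [0, 0, 0, 0, 0, 0, 0.003], [0, 0, 0, 0, 0, 0, 0.003], [0, 0, 0, 0, 0, 0, 0.003], [0, 0, 0, 0, 0, 0, 0.003], [0, 0, 0, 0, 0, 0, 0.003]]]'

```text
t: 8.9
tool_pos: [0.5201, -0.0279, 0.0966]
orientation: [-0.947, 0.947, -1.354]
contact_force: [-2.7, 0.1, 6.1]
grip_width: 0.0101
```

```bash
python3 - <<'E'
from h import *
M=Ro.from_euler('y',-20,degrees=True).as_matrix()@down(0)
s=r.get_state();print(s['grip_width'],s['contact_force'],s['torque'])
A=Ro.from_rotvec(s['orientation']).as_matrix()
g=s['tool_pos']-A@[0,.019,0];print('grip pt',g)
for th in np.radians(35.6*np.arange(1,9)/8):
    v=.19*np.array([1-np.cos(th),0,np.sin(th)]);print((A.T@v).round(4))
go(s['tool_pos'],M)
E
```

```text
0.010073128095474808 [-2.72632157  0.05746413  6.06576457] [-0.03469766  0.27453146  0.08193667]
grip pt [ 0.51357605 -0.02793808  0.11446793]
[-0.     -0.0136  0.0056]
[-0.     -0.0268  0.0122]
[-0.     -0.0394  0.0199]
[-0.     -0.0514  0.0285]
[-0.     -0.0627  0.038 ]
[-0.     -0.0732  0.0483]
[-0.     -0.0829  0.0595]
[-0.     -0.0917  0.0713]
t 8.9 pos [ 0.5201 -0.0279  0.0966] turn [-0.07  0.05 -0.05] shift [0. 0. 0.] q [-0.18  0.27  2.08  0.14  0.45 -0.3 ]
```

The handle is gripped (width 10 mm, where the 14 mm bar read 12.9). Raising along the arc.

Emit:
move_arm --series '[[[0, 0, 0, 0, -0.0136, 0.0056, 0.003], [0, 0, 0, 0, -0.0268, 0.0122, 0.003], [0, 0, 0, 0, -0.0394, 0.0199, 0.003], [0, 0, 0, 0, -0.0514, 0.0285, 0.003], [0, 0, 0, 0, -0.0627, 0.038, 0.003], [0, 0, 0, 0, -0.0732, 0.0483, 0.003], [0, 0, 0, 0, -0.0829, 0.0595, 0.003], [0, 0, 0, 0, -0.0917, 0.0713, 0.003]]]'

```text
t: 9.7
tool_pos: [0.5506, -0.0275, 0.2041]
orientation: [-0.956, 0.956, -1.348]
contact_force: [-7.0, -1.5, 1.6]
grip_width: 0.0099
```

Emit:
move_arm --series '[[[0, 0, 0, 0, 0, 0, 0.003], [0, 0, 0, 0, 0, 0, 0.003], [0, 0, 0, 0, 0, 0, 0.003], [0, 0, 0, 0, 0, 0, 0.003], [0, 0, 0, 0, 0, 0, 0.003], [0, 0, 0, 0, 0, 0, 0.003], [0, 0, 0, 0, 0, 0, 0.003], [0, 0, 0, 0, 0, 0, 0.003]]]'

```text
t: 10.5
tool_pos: [0.5504, -0.0275, 0.2044]
orientation: [-0.955, 0.955, -1.349]
contact_force: [-11.7, -1.1, 7.0]
grip_width: 0.0099
```

```bash
python3 ptr.py; cat > flap.py <<'E'
from h import *
s=r.get_state();A=Ro.from_rotvec(s['orientation']).as_matrix();g=s['tool_pos']-A@[0,.019,0]
print('t',s['t'],'grip',g,s['grip_width'],'F',s['contact_force'],'flap by grip',np.degrees(np.arctan2(g[2]-.1144,.7036-g[0])),'r',np.hypot(g[2]-.1144,.7036-g[0]))
for n in('top','side'):
    p,d,R,t,K=load(n);X=cloud(d,R,t,K);hsv=cv2.cvtColor(p,cv2.COLOR_RGB2HSV);H,S=hsv[...,0],hsv[...,1]
    q=X[(d>0)&(H>105)&(H<125)&(S>120)&(abs(X[...,1]+.028)<.08)&(X[...,0]>.57)&(X[...,0]<.69)&(X[...,2]>.118)]
    if len(q)<20: print(n,len(q));continue
    f=cv2.fitLine(q[:,[0,2]].astype(np.float32),cv2.DIST_HUBER,0,.01,.01).ravel();print(n,'blue',len(q),'slope',np.degrees(np.arctan(-f[1]/f[0])))
E
python3 flap.py; python3 -c "
from h import *
p=load('side')[0];save(cv2.resize(p[120:280,150:340],None,fx=4,fy=3.7),'s2.png');save(snap('wrist')[0],'w4.png')"
```

```text
top ptr n 124 slope 35.816017 line z at x=.704: 0.1191942 tip [ 0.55879297 -0.14366496  0.2170845 ] ymed -0.14242882069255192
  handle 23 [ 0.54616516 -0.03149514  0.22278495] z [0.21868636 0.22256624 0.22694806] dir -0.6948053 y [-0.08697164  0.02789501]
  back part ((0.7574747800827026, -0.026858344674110413), (0.1147981509566307, 0.2602168321609497), 0.019430726766586304) 0.8148948444286522 -0.15698212181899288 0.10326049220446522
side ptr n 24 slope 32.89146 line z at x=.704: 0.12133226 tip [ 0.64103277 -0.14028314  0.16266539] ymed -0.13996572809090496
  back part ((0.7561784982681274, -0.024116992950439453), (0.11082043498754501, 0.2639985978603363), 0.4560513496398926) 0.8124857517801352 -0.15640598270349776 0.10768365962162849
t 10.6 grip [ 0.54411417 -0.02757631  0.22229744] 0.009958092463297487 F [-11.74830972  -0.57803453   6.01403924] flap by grip 34.079649855587725 r 0.19255541543261906
top blue 1843 slope 33.346355
side blue 758 slope 33.432568
```

View pics/s2.png

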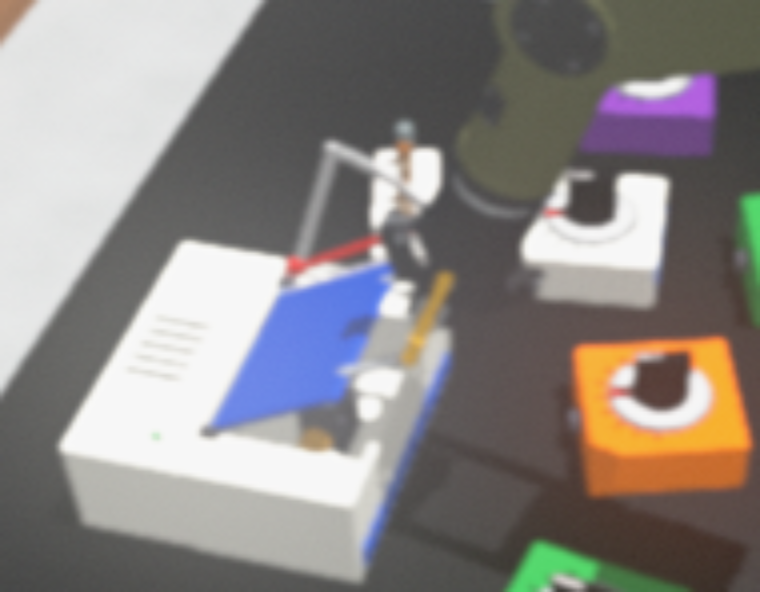

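The flap is up and held, but it reads about 33.4–34° against the pointer's 35.6°. I'll nudge it up by about 2°.

Emit:
move_arm --series '[[[0, 0, 0, 0, -0.0025, 0.0023, 0.003], [0, 0, 0, 0, -0.005, 0.0047, 0.003], [0, 0, 0, 0, -0.005, 0.0047, 0.003], [0, 0, 0, 0, -0.005, 0.0047, 0.003], [0, 0, 0, 0, -0.005, 0.0047, 0.003], [0, 0, 0, 0, -0.005, 0.0047, 0.003], [0, 0, 0, 0, -0.005, 0.0047, 0.003], [0, 0, 0, 0, -0.005, 0.0047, 0.003]]]'

```text
t: 11.45
tool_pos: [0.5551, -0.0275, 0.2112]
orientation: [-0.952, 0.953, -1.35]
contact_force: [-7.4, 0.0, 1.4]
grip_width: 0.0098
```

```bash
cat >> flap.py <<'E'
# bias checks: slope of the level back part, and the pointer as mean over frames
p,d,R,t,K=load('top');X=cloud(d,R,t,K);hsv=cv2.cvtColor(p,cv2.COLOR_RGB2HSV)
w=X[(d>0)&(abs(X[...,2]-.112)<.01)&(hsv[...,1]<50)&(hsv[...,2]>120)&(X[...,0]>.72)&(X[...,0]<.8)&(abs(X[...,1]+.03)<.1)]
print('back slope',np.degrees(np.polyfit(w[:,0],w[:,2],1)[0]),'z',w[:,2].mean())
E
python3 ptr.py | grep ptr; python3 flap.py; python3 ptr.py | grep ptr; python3 flap.py
python3 - <<'E'
from h import *
# fraction along: image-only check with top view: blue plane front edge and pointer tip
p,d,R,t,K=snap('wrist');save(p,'w5.png')
s=load('top')[0];save(cv2.resize(s[80:220,190:330],(600,600),interpolation=cv2.INTER_CUBIC),'t3.png')
E
```

```text
top ptr n 126 slope 35.096817 line z at x=.704: 0.120934226 tip [ 0.55869509 -0.14446052  0.21776657] ymed -0.14242176070263518
side ptr n 24 slope 31.639452 line z at x=.704: 0.123321205 tip [ 0.64093321 -0.14002947  0.16292593] ymed -0.13829448405907063
t 11.55 grip [ 0.54869726 -0.02755035  0.22906548] 0.009946235435976666 F [-6.47787958 -0.1160277   1.27064315] flap by grip 36.51039236138255 r 0.19272527164327713
top blue 1768 slope 35.605858
side blue 713 slope 36.04573
back slope 0.12827985010567933 z 0.11001140419842745
top ptr n 124 slope 35.530975 line z at x=.704: 0.11951815 tip [ 0.55889248 -0.14411021  0.21618884] ymed -0.14241550472550052
side ptr n 24 slope 33.02207 line z at x=.704: 0.120886095 tip [ 0.64115415 -0.14060043  0.16234123] ymed -0.1393074995614958
t 11.65 grip [ 0.54868337 -0.02754321  0.22906266] 0.0098288157633148 F [-7.35792015  0.42675257  1.23406044] flap by grip 36.507259563369985 r 0.1927347577915949
top blue 1759 slope 35.56189
side blue 718 slope 36.037655
back slope 0.19157841111135088 z 0.1099642172002252
```

View pics/w5.png

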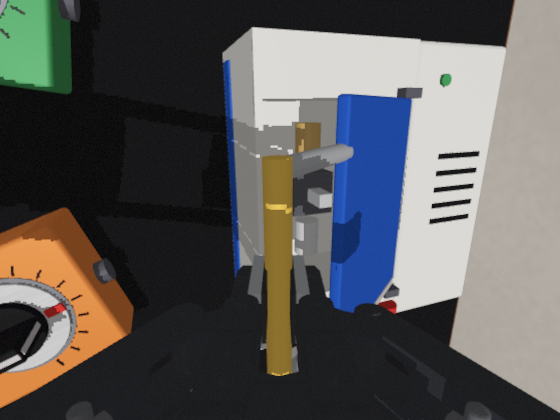

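The gripper holds the handle (278,260) firmly. The flap reads 35.6° from the top camera and 36.0° from the side. The pointer reads about 35.5° from the top and 35.8° from the first, unobstructed side view. These agree and the flap is steady, so I'm handing in.

```bash
python3 -c "
from h import *
s=r.get_state();print(s['t'],s['tool_pos'],s['grip_width'],np.abs(s['dq']).max());print(r.close_job())"
```

```text
11.7 [ 0.55506286 -0.027507    0.21117377] 0.009803981385623361 0.0018520606790934694
the job is handed in; nothing more can be done
None
```

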